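Set the datum: zero X and Y on the readout, then click the mouse

ROBOT

A 7-joint arm with a two-finger parallel gripper is mounted at the origin on the work surface. World frame = base frame: x ahead of the robot, y to its left, z up, the work surface at z = 0. Lengths are in m, angles in rad, forces in N, time in s.
With the tool pointing down it reaches from about 0.35 to 0.9 m from the base axis. Payload 7.2 kg.
Tool frame: the origin (TCP) lies midway between the tips of the shut fingers; the grasp point (between the pads) lies 19 mm behind it; z points along the fingers, y is the line along which they close (so a half turn about z gives the same grasp; the last joint's range is limited). The gripper opens to 88 mm and grips with 3 to 60 N. Pads are 20 mm wide; open, the fingers measure 115 mm over their backs; the gripper's body (75 mm by 178 mm) begins 61 mm behind the grasp point.
Start: joints at [1.189, 0.411, -0.013, 1.596, 0.006, 1.134, -0.082], TCP at [0.193, -0.594, 0.223] pointing down, gripper open.
Joint ranges: [-2.95, 2.95], [-0.29, 1.99], [-1.47, 1.44], [0.14, 2.54], [-1.03, 4.17], [0.13, 1.85], [-2.86, 2.86]. Speed limits (rad/s): [2.39, 2.39, 3.01, 3.01, 3.14, 3.14, 3.14].

INTERFACE

Orientations are given as a unit quaternion [w, x, y, z].
In Python, from rig import manip gives the robot as it stands.
- The arm moves only by the tool drive_tool, never from a script. Its argument "motion" is a list of rows, each an object of numbers: "dx", "dy", "dz": the shift along the tool's x, y, z each as a share of 40 cm, from -1 to 1; "wx", "wy", "wz": the turn, a rotation vector about the tool's x, y, z each as a share of pi/2 rad, from -1 to 1; "claw": the opening, from 0 (shut) to 1 (fully open). A call has 1 to 20 rows; each row is the pose to reach, as a shift and turn from the pose commanded when the call began, along the tool's axes at that moment; what a row does not reach only later rows make up. A row lasts 1/12 s, in which the tool goes at most 41.7 mm and 7.16 degrees, less where a joint would pass 70% of its speed; a pose out of reach is approached as far as the arm can. A call with a number of a shift or a turn outside -1 to 1 is refused whole. A call with a gripper value outside its range is refused whole. The fingers move at their own pace and stop on an object; the grip force is fixed at half the most. Time passes only in rows, so rows that repeat a pose let the fingers close. It gives the time, the measured TCP pose, the force, the opening and the grip force at its end, in the units of the state.
- manip.get_obs(): the state, without advancing time (a new reading comes with each control period).
- manip.camera(name): name is "scene" or "top" or "wrist"; returns the picture (384x512x3 uint8, red, green, blue); there is no depth.
- manip.get_calibration(name): a dict with "intrinsics" (3x3 intrinsics, pixels), "rvec" (rotation vector, rad) and "tvec" (3), from world to camera coordinates, as OpenCV has them. Camera axes: x right, y down, z forward; pixel columns grow to the right and rows downward; lengths in m; the calibration is good to about 2 mm. A picture is of the moment at which its call begins: read the wrist's pose just before it. get_calibration takes no time and is no camera call; for the wrist camera it gives the pose at the moment of the call.
- manip.close_job(): hands the job in; it is judged then, once.
The state is a dict: "time_s": time; "joint_positions": joint angles; "joint_vel": joint speeds; "joint_torque": joint torques, N m; "tcp_pos": TCP position; "tcp_rot": TCP orientation; "wrist_force": force on the tool from outside, world axes, zero at the start; "moment": the same for the moment, N m; "finger_gap": opening from 0.0 (shut) to 1.0 (fully open); "grasp_force": force on a finger pad.
Only numpy, scipy, OpenCV 4.12 (cv2) and the standard library are available. Lean on these libraries where they do the work, as an engineer would, in place of code of your own. Each camera call takes 0.05 s, during which the arm holds its last target. There are 200 camera calls.

TASK

The measuring machine's crosshair already stands on the datum point of the watch case. Set the datum with a closed fingertip: lightly press the X zero key (top row) on the readout console and let it come up, then likewise the Y zero key (middle row), then left-click the mouse to take the point, without shifting or lifting the mouse. Leave the Z zero key, the right mouse button and the small things lying about alone.

Things in the scene. Friction and masses are not known exactly. Their poses are not given: they have to be found in the camera images.
- console: Digital readout, fixed: grey wedge 210 mm deep (x) x 290 mm wide (y), 34 mm high in front, 114 mm behind; black panel sloped 24 deg facing the robot. Origin: centre of underside; x from low front to high back, y left. Three rows, top (back) to bottom: X, Y, Z: display window at left, then one square white zero key. The flat blue and white keypad to the right is not used.
- x_zero_key (a point): Centre of the upper face of the X zero key, top row (farthest back, highest). The three zero keys are alike: square white caps 22 x 22 mm, 10 mm proud of the panel, 46 mm apart up the slope. z: outward normal of the panel (24 deg from vertical, leaning to the operator, i.e. the robot); x up the slope; y to the operator's left.
- y_zero_key (a point): Centre of the upper face of the Y zero key, in the middle row; axes as for X.
- z_zero_key (a point): Centre of the upper face of the Z zero key, in the bottom row (nearest the front, lowest); axes as for X. Not to be pressed.
- x_zero (a joint): Travel of the X zero key, m, along the panel normal: 0 up, 0.007 fully down; it counts as pressed beyond 0.0025. A spring resists with 1.5 N at the start, 4 N at 0.0025 and 8.5 N fully down, where it meets a hard stop; the spring lifts it again. A slow, light press is enough.
- y_zero (a joint): Travel of the Y zero key, as for X.
- z_zero (a joint): Travel of the Z zero key, as for X.
- mat: Orange mouse mat lying fixed on the table, 200 mm (x) x 240 mm (y), 3 mm thick; origin at the centre of its underside.
- mouse: Loose black wireless computer mouse, about 0.1 kg, 112 mm long (x), 62 mm wide (y), 38 mm high, on the mat. Origin: centre of its underside; x points to its front (the end with the two buttons and the wheel, away from the operator), y to its left, z up. It slides if pushed sideways.
- left_button_spot (a point): The place to press on the mouse's left button, on its upper face, 34 mm ahead of the mouse's centre and 16 mm to its left, 30 mm above the mouse's underside. The button covers the left half (y above 2.5 mm) of the front half of the mouse, 50 mm long and 28 mm wide; here its face falls about 20 degrees towards the front.
- right_button_spot (a point): The like place on the right button, 16 mm to the right of the mouse's middle. Not to be pressed.
- left_button (a joint): Angle of the left button about its rear edge, rad: 0 up, 0.14 fully down (4 mm at the spot); it counts as clicked beyond 0.045. A spring resists at the spot with 1.2 N at the start, 3 N at 0.045 and 7 N fully down (hard stop), and lifts it again.
- right_button (a joint): Angle of the right button, as for the left.
- watch_case: Bystander: loose steel watch case, a 42 mm ring with four lugs, 8 mm high, lying flat on the mat to the left of the mouse. Origin: centre of its underside.
- ring_gauge: Bystander: loose steel ring gauge, 52 mm across, 25 mm bore, 20 mm high, on the table in front of the mat, on the robot's side. Origin: centre of its underside.
- loupe: Bystander: loose black eyeglass loupe, 37 mm across, 30 mm high, standing on the table in front of the console, on the robot's side. Origin: centre of its underside.
Not all that is in view belongs to the job. Of the things that look like the mouse, take the one that is farthest from the robot's base at the start.

How it is judged:
By the outcome, as a careful person would: the job done as asked, in the order asked, and still so for the second after the job is handed in, with the robot touching nothing.
It also fails if it takes over 45 s, if anything falls off the work surface, if the arm or the gripper's body presses on something with over 40 N, if the wrist force passes 120 N, or if a joint passes its speed limit or range.

## Working session

There is one attempt and no reset: what is moved stays moved. The work goes in short steps, Python scripts to look and compute and a tool call to move; the robot and the scene stay as the last step left them, time stands still between calls to the robot, and variables do not carry over. Pictures are saved under pics/ and viewed, at most 10 in all, crops included, and the job is handed in when it is done.

Besides the shell and the picture viewer there is one more tool, called after "Emit:" as name(argument=value, ...), one argument or row to a line, values as JSON. drive_tool: Moves the arm, as the interface text tells. Its arguments: {"type":"object","properties":{"motion":{"type":"array"}},"required":["motion"]}

```bash
mkdir -p pics; python3 - <<'E'
from rig import manip
import cv2,numpy as np
for n in("scene","top"):
    im=manip.camera(n); cv2.imwrite(f"pics/{n}0.png",im[...,::-1])
    c=manip.get_calibration(n); print(n,c)
o=manip.get_obs();print(o["time_s"],o["tcp_pos"],o["tcp_rot"],o["finger_gap"])
a=cv2.imread("pics/scene0.png");b=cv2.imread("pics/top0.png")
E
```

```text
scene {'intrinsics': array([[439.85013673,   0.        , 253.56672034],
       [  0.        , 439.85013673, 197.36814714],
       [  0.        ,   0.        ,   1.        ]]), 'rvec': array([ 1.00081265,  2.58153414, -0.86918954]), 'tvec': array([ 0.29630186, -0.15362046,  1.56521876])}
top {'intrinsics': array([[384.73975948,   0.        , 256.43794035],
       [  0.        , 384.73975948, 188.08927245],
       [  0.        ,   0.        ,   1.        ]]), 'rvec': array([ 2.12745689, -2.13670347,  0.13311382]), 'tvec': array([0.01153094, 0.41337063, 0.90872314])}
0.1 [ 0.19277522 -0.59406533  0.2219098 ] [-6.85859890e-04  9.87711326e-01  1.56287693e-01 -1.52031984e-04] 0.9997568935905852
```

View pics/top0.png

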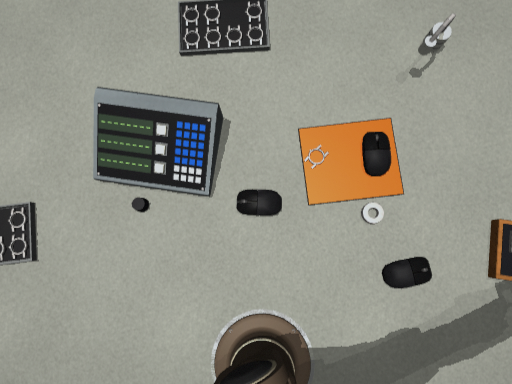

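View pics/scene0.png

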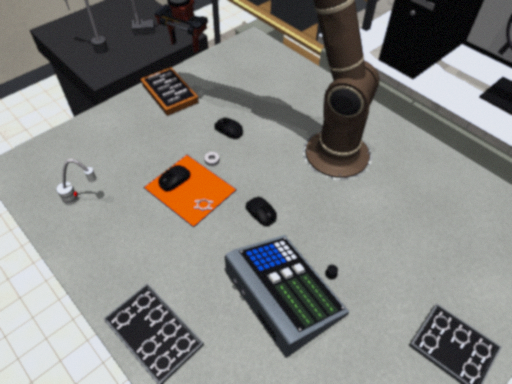

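Mouse-like things in the top view are at (376,153) on the mat, (259,202) and (407,272). By the description I want the farthest, the one on the mat at (376,153). I'll check it in a crop.

```bash
python3 - <<'E'
import cv2,numpy as np
b=cv2.imread("pics/top0.png")
f=lambda r,c,s:cv2.resize(b[r:r+110,c:c+130],None,fx=s,fy=s,interpolation=cv2.INTER_CUBIC)
o=np.hstack([f(85,90,3),f(110,290,3)]);cv2.imwrite("pics/crop1.png",o);print(o.shape)
E
cat >h.py <<'E'
import cv2,numpy as np
from rig import manip
from scipy.optimize import least_squares
from scipy.spatial.transform import Rotation as R
def ray(n,uv,c=None):
    c=c or manip.get_calibration(n); M=cv2.Rodrigues(c["rvec"])[0]
    return -M.T@c["tvec"], M.T@np.linalg.inv(c["intrinsics"])@np.array([*uv,1.])
def onz(n,uv,z):
    o,d=ray(n,uv); return o+d*(z-o[2])/d[2]
def proj(n,P,c=None):
    c=c or manip.get_calibration(n)
    return cv2.projectPoints(np.array(P,float).reshape(-1,1,3),c["rvec"],c["tvec"],c["intrinsics"],None)[0][:,0]
# console pose (x,y,yaw) -> world
def cons(p,L):
    return R.from_euler('z',p[2]).apply(np.array(L,float))+[p[0],p[1],0]
def quat(q): return R.from_quat([q[1],q[2],q[3],q[0]])
def move(target,Rt=None):
    "shift/turn shares from present commanded pose (measured ~ commanded)"
    o=manip.get_obs(); Rc=quat(o["tcp_rot"])
    d=Rc.inv().apply(np.array(target)-o["tcp_pos"])/.4
    w=(Rc.inv()*Rt).as_rotvec()/(np.pi/2) if Rt is not None else np.zeros(3)
    return d.round(4),w.round(4)
E
python3 - <<'E'
import sys;sys.path.insert(0,'.')
from h import *
for uv,z in[((97,89),.11),((220,103),.11),((212,195),.034),((95,181),.034)]:print(onz("top",uv,z))
for uv in[(299,129),(390,119),(402,194),(310,205)]:print("mat",onz("top",uv,.003))
for n,uv,z in[("m",(376,153),.03),("m2",(259,202),.03),("m3",(407,272),.03)]:print(n,onz("top",uv,z))
E
```

```text
(330, 780, 3)
[0.63950585 0.38224026 0.11      ]
[0.60153449 0.091788   0.11      ]
[0.39663542 0.11798354 0.034     ]
[0.43317042 0.40825593 0.034     ]
mat [ 0.57048629 -0.09931173  0.003     ]
mat [ 0.59462238 -0.33248031  0.003     ]
mat [ 0.40052973 -0.35164552  0.003     ]
mat [ 0.37421724 -0.12294287  0.003     ]
m [ 0.49904349 -0.28466671  0.03      ]
m2 [0.37933262 0.0036166  0.03      ]
m3 [ 0.21236639 -0.34295808  0.03      ]
```

View pics/crop1.png

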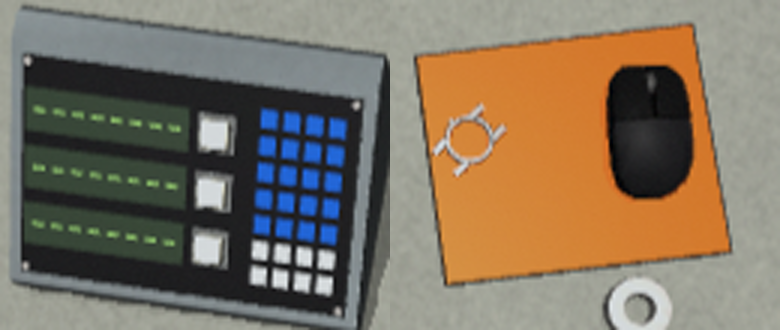

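The crop confirms it: the mouse on the mat has its wheel and split buttons at the upper end (+x). The white zero keys are at about (161,129), (160,149) and (159,168). I'll compute a hover over the Y key with the tool tilted to the panel normal.

```bash
cat >>h.py <<'E'
YAW=-.128; T=np.radians(24)
Rcon=R.from_euler('z',YAW)*R.from_euler('y',-T)   # panel axes: x up slope,y left,z normal
Rtool=Rcon*R.from_euler('x',np.pi)   # tool z into the panel
E
python3 - <<'E'
from h import *
for k,uv,z in[("X",(161.3,129),.102),("Y",(160,148.7),.083),("Z",(159.3,168),.064)]:
    p=onz("top",uv,z); print(k,p,proj("scene",p))
    if k=="Y": P=p
print(Rcon.as_matrix()[:,2])
t=P+.13*Rcon.as_matrix()[:,2];print(t,move(t,Rtool))
E
```

```text
X [0.54303675 0.22889142 0.102     ] [[273.16934005 276.80346532]]
Y [0.50093521 0.23567426 0.083     ] [[285.82464588 272.25313773]]
Z [0.45847536 0.24108671 0.064     ] [[297.59832707 267.51945186]]
[-0.4034092   0.05192024  0.91354546]
[0.44849201 0.24242389 0.20176091] (array([ 1.2537, -1.7916,  0.0528]), array([-0.0598,  0.2625,  0.277 ]))
```

Emit:
drive_tool(
  motion=[
    {"dx": 0.1, "dy": 0, "dz": -0.2, "claw": 0},
    {"dx": 0.2, "dy": -0.1, "dz": -0.2, "claw": 0},
    {"dx": 0.63, "dy": -0.9, "dz": -0.2, "claw": 0},
    {"dx": 0.63, "dy": -0.9, "dz": -0.2, "claw": 0},
    {"dx": 0.63, "dy": -0.9, "dz": -0.2, "claw": 0},
    {"dx": 0.63, "dy": -0.9, "dz": -0.2, "claw": 0},
    {"dx": 0.63, "dy": -0.9, "dz": -0.2, "claw": 0},
    {"dx": 0.63, "dy": -0.9, "dz": -0.2, "claw": 0},
    {"dx": 0.63, "dy": -0.9, "dz": -0.2, "claw": 0},
    {"dx": 0.63, "dy": -0.9, "dz": -0.2, "claw": 0},
    {"dx": 0.63, "dy": -0.9, "dz": -0.2, "claw": 0},
    {"dx": 0.63, "dy": -0.9, "dz": -0.2, "claw": 0},
    {"dx": 0.63, "dy": -0.9, "dz": -0.2, "claw": 0},
    {"dx": 0.63, "dy": -0.9, "dz": -0.2, "claw": 0},
    {"dx": 0.63, "dy": -0.9, "dz": -0.2, "claw": 0},
  ],
)

```text
$.motion[0]: bad value
```

```bash
python3 - <<'E'
from h import *
print(move([.448,.242,.21],Rtool), manip.get_obs()["joint_positions"])
E
```

```text
(array([ 1.2522, -1.791 ,  0.0322]), array([-0.0598,  0.2625,  0.277 ])) [ 1.18876734  0.41181204 -0.01271825  1.59693159  0.00558848  1.13428946
 -0.08219174]
```

Emit:
drive_tool(
  motion=[
    {"dx": 0.1, "dy": 0.0, "dz": -0.2, "wx": 0.0, "wy": 0.0, "wz": 0.0, "claw": 0.0},
    {"dx": 0.2, "dy": -0.1, "dz": -0.2, "wx": 0.0, "wy": 0.0, "wz": 0.0, "claw": 0.0},
    {"dx": 0.63, "dy": -0.9, "dz": -0.2, "wx": 0.0, "wy": 0.0, "wz": 0.0, "claw": 0.0},
    {"dx": 0.63, "dy": -0.9, "dz": -0.2, "wx": 0.0, "wy": 0.0, "wz": 0.0, "claw": 0.0},
    {"dx": 0.63, "dy": -0.9, "dz": -0.2, "wx": 0.0, "wy": 0.0, "wz": 0.0, "claw": 0.0},
    {"dx": 0.63, "dy": -0.9, "dz": -0.2, "wx": 0.0, "wy": 0.0, "wz": 0.0, "claw": 0.0},
    {"dx": 0.63, "dy": -0.9, "dz": -0.2, "wx": 0.0, "wy": 0.0, "wz": 0.0, "claw": 0.0},
    {"dx": 0.63, "dy": -0.9, "dz": -0.2, "wx": 0.0, "wy": 0.0, "wz": 0.0, "claw": 0.0},
    {"dx": 0.63, "dy": -0.9, "dz": -0.2, "wx": 0.0, "wy": 0.0, "wz": 0.0, "claw": 0.0},
    {"dx": 0.63, "dy": -0.9, "dz": -0.2, "wx": 0.0, "wy": 0.0, "wz": 0.0, "claw": 0.0},
    {"dx": 0.63, "dy": -0.9, "dz": -0.2, "wx": 0.0, "wy": 0.0, "wz": 0.0, "claw": 0.0},
    {"dx": 0.63, "dy": -0.9, "dz": -0.2, "wx": 0.0, "wy": 0.0, "wz": 0.0, "claw": 0.0},
    {"dx": 0.63, "dy": -0.9, "dz": -0.2, "wx": 0.0, "wy": 0.0, "wz": 0.0, "claw": 0.0},
    {"dx": 0.63, "dy": -0.9, "dz": -0.2, "wx": 0.0, "wy": 0.0, "wz": 0.0, "claw": 0.0},
    {"dx": 0.63, "dy": -0.9, "dz": -0.2, "wx": 0.0, "wy": 0.0, "wz": 0.0, "claw": 0.0},
  ],
)

```text
time_s: 1.35
tcp_pos: [0.3211, -0.1751, 0.3025]
tcp_rot: [0.0, 0.988, 0.156, -0.0]
wrist_force: [0.1, -0.6, -0.1]
finger_gap: 0.006
grasp_force: 0.0
```

```bash
python3 - <<'E'
from h import *
print(move([.448,.242,.21],Rtool), manip.get_obs()["joint_positions"])
E
```

```text
(array([ 0.623 , -0.8944,  0.231 ]), array([-0.0586,  0.2625,  0.2767])) [ 0.75703077 -0.10242765 -0.35104455  2.01409099 -0.0370155   1.2240158
 -0.83740052]
```

Emit:
drive_tool(
  motion=[
    {"dx": 0.62, "dy": -0.89, "dz": 0.1, "wx": -0.06, "wy": 0.26, "wz": 0.28, "claw": 0.0},
    {"dx": 0.62, "dy": -0.89, "dz": 0.1, "wx": -0.06, "wy": 0.26, "wz": 0.28, "claw": 0.0},
    {"dx": 0.62, "dy": -0.89, "dz": 0.1, "wx": -0.06, "wy": 0.26, "wz": 0.28, "claw": 0.0},
    {"dx": 0.62, "dy": -0.89, "dz": 0.1, "wx": -0.06, "wy": 0.26, "wz": 0.28, "claw": 0.0},
    {"dx": 0.62, "dy": -0.89, "dz": 0.1, "wx": -0.06, "wy": 0.26, "wz": 0.28, "claw": 0.0},
    {"dx": 0.62, "dy": -0.89, "dz": 0.1, "wx": -0.06, "wy": 0.26, "wz": 0.28, "claw": 0.0},
    {"dx": 0.62, "dy": -0.89, "dz": 0.1, "wx": -0.06, "wy": 0.26, "wz": 0.28, "claw": 0.0},
    {"dx": 0.62, "dy": -0.89, "dz": 0.1, "wx": -0.06, "wy": 0.26, "wz": 0.28, "claw": 0.0},
    {"dx": 0.62, "dy": -0.89, "dz": 0.1, "wx": -0.06, "wy": 0.26, "wz": 0.28, "claw": 0.0},
    {"dx": 0.62, "dy": -0.89, "dz": 0.1, "wx": -0.06, "wy": 0.26, "wz": 0.28, "claw": 0.0},
    {"dx": 0.62, "dy": -0.89, "dz": 0.1, "wx": -0.06, "wy": 0.26, "wz": 0.28, "claw": 0.0},
    {"dx": 0.62, "dy": -0.89, "dz": 0.1, "wx": -0.06, "wy": 0.26, "wz": 0.28, "claw": 0.0},
    {"dx": 0.62, "dy": -0.89, "dz": 0.23, "wx": -0.06, "wy": 0.26, "wz": 0.28, "claw": 0.0},
    {"dx": 0.62, "dy": -0.89, "dz": 0.23, "wx": -0.06, "wy": 0.26, "wz": 0.28, "claw": 0.0},
    {"dx": 0.62, "dy": -0.89, "dz": 0.23, "wx": -0.06, "wy": 0.26, "wz": 0.28, "claw": 0.0},
    {"dx": 0.62, "dy": -0.89, "dz": 0.23, "wx": -0.06, "wy": 0.26, "wz": 0.28, "claw": 0.0},
  ],
)

```text
time_s: 2.68
tcp_pos: [0.4475, 0.2225, 0.2347]
tcp_rot: [0.013, 0.977, -0.067, 0.201]
wrist_force: [-0.5, -0.1, -0.7]
finger_gap: 0.008
grasp_force: 0.0
```

```bash
python3 - <<'E'
from h import *
import pickle
c=manip.get_calibration("wrist");im=manip.camera("wrist");cv2.imwrite("pics/w1.png",im[...,::-1])
pickle.dump(c,open("w1.pkl","wb"));o=manip.get_obs();print(o["tcp_pos"],o["joint_positions"])
print(proj("wrist",[[.543,.229,.102],[.501,.2357,.083],[.4585,.241,.064]],c), proj("wrist",o["tcp_pos"],c))
E
```

```text
[0.4467383  0.22384019 0.23349219] [-0.51295562  0.04075328 -0.2844793   2.12590632  0.4777866   0.78423704
 -2.80969483]
[[238.16769153 141.0227453 ]
 [238.14797951 185.47348022]
 [239.46224674 226.56830581]] [[254.89910737 245.33224537]]
```

View pics/w1.png

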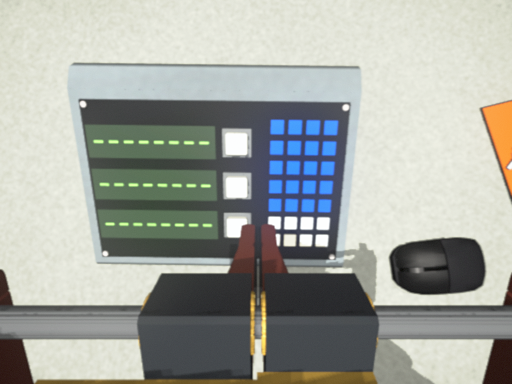

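The wrist view shows the X key at (236.5,142) and the Y key at (237,186). Both are within about 1 px of the prediction, so the estimates hold. Joint 7 is near its limit, so I'll turn the tool 90° about its axis, which also suits the mouse.

```bash
cat >>h.py <<'E'
R90=Rtool*R.from_euler('z',-np.pi/2)
N=Rcon.as_matrix()[:,2]
KX=np.array([.5425,.230,.102]);KY=np.array([.5007,.2365,.083])
E
python3 - <<'E'
from h import *
print(move(KX+.04*N,R90))
E
```

```text
(array([ 0.0857, -0.0466,  0.2948]), array([-0.0071,  0.0082, -1.0036]))
```

Emit:
drive_tool(
  motion=[
    {"dx": 0.08, "dy": -0.05, "dz": 0.1, "wx": 0.0, "wy": 0.0, "wz": -1.0, "claw": 0.0},
    {"dx": 0.08, "dy": -0.05, "dz": 0.1, "wx": 0.0, "wy": 0.0, "wz": -1.0, "claw": 0.0},
    {"dx": 0.08, "dy": -0.05, "dz": 0.1, "wx": 0.0, "wy": 0.0, "wz": -1.0, "claw": 0.0},
    {"dx": 0.08, "dy": -0.05, "dz": 0.1, "wx": 0.0, "wy": 0.0, "wz": -1.0, "claw": 0.0},
    {"dx": 0.08, "dy": -0.05, "dz": 0.1, "wx": 0.0, "wy": 0.0, "wz": -1.0, "claw": 0.0},
    {"dx": 0.08, "dy": -0.05, "dz": 0.1, "wx": 0.0, "wy": 0.0, "wz": -1.0, "claw": 0.0},
    {"dx": 0.08, "dy": -0.05, "dz": 0.1, "wx": 0.0, "wy": 0.0, "wz": -1.0, "claw": 0.0},
    {"dx": 0.08, "dy": -0.05, "dz": 0.1, "wx": 0.0, "wy": 0.0, "wz": -1.0, "claw": 0.0},
    {"dx": 0.08, "dy": -0.05, "dz": 0.1, "wx": 0.0, "wy": 0.0, "wz": -1.0, "claw": 0.0},
    {"dx": 0.08, "dy": -0.05, "dz": 0.1, "wx": 0.0, "wy": 0.0, "wz": -1.0, "claw": 0.0},
    {"dx": 0.08, "dy": -0.05, "dz": 0.2, "wx": 0.0, "wy": 0.0, "wz": -1.0, "claw": 0.0},
    {"dx": 0.08, "dy": -0.05, "dz": 0.2, "wx": 0.0, "wy": 0.0, "wz": -1.0, "claw": 0.0},
    {"dx": 0.08, "dy": -0.05, "dz": 0.25, "wx": 0.0, "wy": 0.0, "wz": -1.0, "claw": 0.0},
    {"dx": 0.08, "dy": -0.05, "dz": 0.25, "wx": 0.0, "wy": 0.0, "wz": -1.0, "claw": 0.0},
    {"dx": 0.08, "dy": -0.05, "dz": 0.25, "wx": 0.0, "wy": 0.0, "wz": -1.0, "claw": 0.0},
    {"dx": 0.08, "dy": -0.05, "dz": 0.25, "wx": 0.0, "wy": 0.0, "wz": -1.0, "claw": 0.0},
  ],
)

```text
time_s: 4.07
tcp_pos: [0.5177, 0.2346, 0.1574]
tcp_rot: [0.15, 0.739, 0.643, 0.134]
wrist_force: [0.3, 0.3, 0.5]
finger_gap: 0.008
grasp_force: 0.0
```

```bash
python3 - <<'E'
from h import *
o=manip.get_obs();print(o["tcp_pos"],o["joint_positions"],o["wrist_force"])
print(move(KX+.02*N,R90),move(KX,R90))
E
```

```text
[0.51774548 0.2345711  0.15742127] [-0.35505123  0.26739821 -0.39574449  2.08144504  0.70093929  0.65354561
 -1.39449844] [0.29584297 0.2557222  0.45373287]
(array([-0.0035,  0.0024,  0.1021]), array([-0.0081, -0.0008, -0.0066])) (array([-0.0036,  0.003 ,  0.1521]), array([-0.0081, -0.0008, -0.0066]))
```

Emit:
drive_tool(
  motion=[
    {"dx": -0.003, "dy": 0.003, "dz": 0.06, "wx": 0.0, "wy": 0.0, "wz": 0.0, "claw": 0.0},
    {"dx": -0.003, "dy": 0.003, "dz": 0.1, "wx": 0.0, "wy": 0.0, "wz": 0.0, "claw": 0.0},
    {"dx": -0.003, "dy": 0.003, "dz": 0.12, "wx": 0.0, "wy": 0.0, "wz": 0.0, "claw": 0.0},
    {"dx": -0.003, "dy": 0.003, "dz": 0.12, "wx": 0.0, "wy": 0.0, "wz": 0.0, "claw": 0.0},
    {"dx": -0.003, "dy": 0.003, "dz": 0.12, "wx": 0.0, "wy": 0.0, "wz": 0.0, "claw": 0.0},
    {"dx": -0.003, "dy": 0.003, "dz": 0.12, "wx": 0.0, "wy": 0.0, "wz": 0.0, "claw": 0.0},
  ],
)

```text
time_s: 4.57
tcp_pos: [0.5372, 0.2322, 0.1146]
tcp_rot: [0.151, 0.737, 0.645, 0.135]
wrist_force: [-0.6, 0.3, 0.3]
finger_gap: 0.004
grasp_force: 0.0
```

```bash
python3 - <<'E'
from h import *
c=manip.get_calibration("wrist");im=manip.camera("wrist");cv2.imwrite("pics/w2.png",im[...,::-1])
o=manip.get_obs();print(o["tcp_pos"],o["wrist_force"])
print(proj("wrist",[KX,KY,o["tcp_pos"]],c));print(move(KX,R90))
E
```

```text
[0.53728102 0.23223311 0.11462987] [-0.35592164 -0.53529747 -0.04673517]
[[256.59105114 234.07699985]
 [179.40173037 232.34320796]
 [256.46086332 241.96060567]]
(array([-0.004 ,  0.    ,  0.0344]), array([-0.0072, -0.0019, -0.0042]))
```

View pics/w2.png

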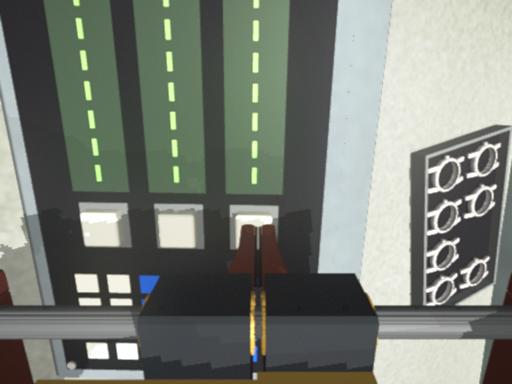

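The closed tip is over the X key, 14 mm above it. The Y key shows at (178,226) against (179,232) predicted, so the left offset is 1–3 mm, which is small on a 22 mm cap. I'll press slowly while watching the force.

Emit:
drive_tool(
  motion=[
    {"dx": 0.0, "dy": 0.0, "dz": 0.015, "wx": 0.0, "wy": 0.0, "wz": 0.0, "claw": 0.0},
    {"dx": 0.0, "dy": 0.0, "dz": 0.025, "wx": 0.0, "wy": 0.0, "wz": 0.0, "claw": 0.0},
    {"dx": 0.0, "dy": 0.0, "dz": 0.03, "wx": 0.0, "wy": 0.0, "wz": 0.0, "claw": 0.0},
    {"dx": 0.0, "dy": 0.0, "dz": 0.033, "wx": 0.0, "wy": 0.0, "wz": 0.0, "claw": 0.0},
    {"dx": 0.0, "dy": 0.0, "dz": 0.036, "wx": 0.0, "wy": 0.0, "wz": 0.0, "claw": 0.0},
    {"dx": 0.0, "dy": 0.0, "dz": 0.036, "wx": 0.0, "wy": 0.0, "wz": 0.0, "claw": 0.0},
    {"dx": 0.0, "dy": 0.0, "dz": 0.036, "wx": 0.0, "wy": 0.0, "wz": 0.0, "claw": 0.0},
  ],
)

```text
time_s: 5.2
tcp_pos: [0.5429, 0.2308, 0.1004]
tcp_rot: [0.151, 0.737, 0.645, 0.135]
wrist_force: [-1.2, -0.9, 4.7]
finger_gap: 0.004
grasp_force: 2.3
```

Emit:
drive_tool(
  motion=[
    {"dx": 0.0, "dy": 0.0, "dz": 0.002, "wx": 0.0, "wy": 0.0, "wz": 0.0, "claw": 0.0},
    {"dx": 0.0, "dy": 0.0, "dz": 0.003, "wx": 0.0, "wy": 0.0, "wz": 0.0, "claw": 0.0},
    {"dx": 0.0, "dy": 0.0, "dz": 0.004, "wx": 0.0, "wy": 0.0, "wz": 0.0, "claw": 0.0},
    {"dx": 0.0, "dy": 0.0, "dz": 0.004, "wx": 0.0, "wy": 0.0, "wz": 0.0, "claw": 0.0},
  ],
)

```text
time_s: 5.53
tcp_pos: [0.5436, 0.2308, 0.099]
tcp_rot: [0.151, 0.737, 0.645, 0.135]
wrist_force: [-1.0, -1.2, 6.0]
finger_gap: 0.004
grasp_force: 3.1
```

X is pressed at about 6 N, roughly 4 mm. I'll lift off and go down the slope 46 mm (dy -0.115) to Y.

Emit:
drive_tool(
  motion=[
    {"dx": 0.0, "dy": 0.0, "dz": -0.02, "wx": 0.0, "wy": 0.0, "wz": 0.0, "claw": 0.0},
    {"dx": 0.0, "dy": 0.0, "dz": -0.06, "wx": 0.0, "wy": 0.0, "wz": 0.0, "claw": 0.0},
    {"dx": 0.0, "dy": 0.0, "dz": -0.06, "wx": 0.0, "wy": 0.0, "wz": 0.0, "claw": 0.0},
    {"dx": 0.0, "dy": 0.0, "dz": -0.06, "wx": 0.0, "wy": 0.0, "wz": 0.0, "claw": 0.0},
    {"dx": 0.0, "dy": -0.05, "dz": -0.06, "wx": 0.0, "wy": 0.0, "wz": 0.0, "claw": 0.0},
    {"dx": 0.0, "dy": -0.1, "dz": -0.06, "wx": 0.0, "wy": 0.0, "wz": 0.0, "claw": 0.0},
    {"dx": 0.0, "dy": -0.115, "dz": -0.06, "wx": 0.0, "wy": 0.0, "wz": 0.0, "claw": 0.0},
    {"dx": 0.0, "dy": -0.115, "dz": -0.06, "wx": 0.0, "wy": 0.0, "wz": 0.0, "claw": 0.0},
    {"dx": 0.0, "dy": -0.115, "dz": -0.06, "wx": 0.0, "wy": 0.0, "wz": 0.0, "claw": 0.0},
    {"dx": 0.0, "dy": -0.115, "dz": -0.06, "wx": 0.0, "wy": 0.0, "wz": 0.0, "claw": 0.0},
  ],
)

```text
time_s: 6.37
tcp_pos: [0.4931, 0.2376, 0.1028]
tcp_rot: [0.151, 0.738, 0.644, 0.135]
wrist_force: [-0.2, -0.5, 0.9]
finger_gap: 0.004
grasp_force: 0.0
```

```bash
python3 - <<'E'
from h import *
o=manip.get_obs();print(o["tcp_pos"],o["wrist_force"])
D=np.array([.5436,.2308,.099]); P=D-.046*Rcon.as_matrix()[:,0]
print(move(P,R90))
E
```

```text
[0.49312478 0.23763386 0.10280991] [-0.16849343 -0.52936808  0.9102287 ]
(array([-0.001 , -0.0018,  0.0605]), array([-0.0077, -0.0011, -0.0044]))
```

Emit:
drive_tool(
  motion=[
    {"dx": 0.0, "dy": -0.002, "dz": 0.03, "wx": 0.0, "wy": 0.0, "wz": 0.0, "claw": 0.0},
    {"dx": 0.0, "dy": -0.002, "dz": 0.045, "wx": 0.0, "wy": 0.0, "wz": 0.0, "claw": 0.0},
    {"dx": 0.0, "dy": -0.002, "dz": 0.05, "wx": 0.0, "wy": 0.0, "wz": 0.0, "claw": 0.0},
    {"dx": 0.0, "dy": -0.002, "dz": 0.054, "wx": 0.0, "wy": 0.0, "wz": 0.0, "claw": 0.0},
    {"dx": 0.0, "dy": -0.002, "dz": 0.057, "wx": 0.0, "wy": 0.0, "wz": 0.0, "claw": 0.0},
    {"dx": 0.0, "dy": -0.002, "dz": 0.059, "wx": 0.0, "wy": 0.0, "wz": 0.0, "claw": 0.0},
    {"dx": 0.0, "dy": -0.002, "dz": 0.06, "wx": 0.0, "wy": 0.0, "wz": 0.0, "claw": 0.0},
    {"dx": 0.0, "dy": -0.002, "dz": 0.06, "wx": 0.0, "wy": 0.0, "wz": 0.0, "claw": 0.0},
    {"dx": 0.0, "dy": -0.002, "dz": 0.06, "wx": 0.0, "wy": 0.0, "wz": 0.0, "claw": 0.0},
  ],
)

```text
time_s: 7.12
tcp_pos: [0.5013, 0.2361, 0.0809]
tcp_rot: [0.151, 0.738, 0.644, 0.135]
wrist_force: [-0.1, -2.8, 4.6]
finger_gap: 0.008
grasp_force: 2.7
```

Emit:
drive_tool(
  motion=[
    {"dx": 0.0, "dy": 0.0, "dz": 0.002, "wx": 0.0, "wy": 0.0, "wz": 0.0, "claw": 0.0},
    {"dx": 0.0, "dy": 0.0, "dz": 0.003, "wx": 0.0, "wy": 0.0, "wz": 0.0, "claw": 0.0},
    {"dx": 0.0, "dy": 0.0, "dz": 0.003, "wx": 0.0, "wy": 0.0, "wz": 0.0, "claw": 0.0},
  ],
)

```text
time_s: 7.37
tcp_pos: [0.5018, 0.2361, 0.0798]
tcp_rot: [0.151, 0.738, 0.644, 0.135]
wrist_force: [-1.1, -2.3, 6.5]
finger_gap: 0.005
grasp_force: 3.3
```

Emit:
drive_tool(
  motion=[
    {"dx": 0.0, "dy": 0.0, "dz": -0.03, "wx": 0.0, "wy": 0.0, "wz": 0.0, "claw": 0.0},
    {"dx": 0.0, "dy": 0.0, "dz": -0.1, "wx": 0.0, "wy": 0.0, "wz": 0.0, "claw": 0.0},
    {"dx": 0.0, "dy": 0.0, "dz": -0.3, "wx": 0.0, "wy": 0.0, "wz": 0.0, "claw": 0.0},
    {"dx": 0.0, "dy": 0.0, "dz": -0.4, "wx": 0.0, "wy": 0.0, "wz": 0.0, "claw": 0.0},
    {"dx": 0.0, "dy": 0.0, "dz": -0.4, "wx": 0.0, "wy": 0.0, "wz": 0.0, "claw": 0.0},
    {"dx": 0.0, "dy": 0.0, "dz": -0.4, "wx": 0.0, "wy": 0.0, "wz": 0.0, "claw": 0.0},
    {"dx": 0.0, "dy": 0.0, "dz": -0.4, "wx": 0.0, "wy": 0.0, "wz": 0.0, "claw": 0.0},
  ],
)

```text
time_s: 7.95
tcp_pos: [0.4389, 0.2454, 0.2285]
tcp_rot: [0.151, 0.737, 0.644, 0.137]
wrist_force: [0.5, 0.0, -0.4]
finger_gap: 0.003
grasp_force: 0.0
```

Y is pressed too, at about 6.8 N. Next I'll locate the mouse: segment it in the top view and plan a hover.

```bash
cat >>h.py <<'E'
def blob(im,seed,th=75):
    m=(im.max(2)<th).astype(np.uint8); n,l,s,c=cv2.connectedComponentsWithStats(m)
    ys,xs=np.nonzero(m); i=np.argmin((xs-seed[0])**2+(ys-seed[1])**2); k=l[ys[i],xs[i]]
    cn=cv2.findContours((l==k).astype(np.uint8),0,2)[0]; return max(cn,key=cv2.contourArea)[:,0].astype(float)
def mpose(name,cont,c=None,z=.015):
    c=c or manip.get_calibration(name)
    P=[]
    for uv in cont:
        o,d=ray(name,uv,c); P.append((o+d*(z-o[2])/d[2])[:2])
    P=np.array(P,np.float32); (cx,cy),(w,h),a=cv2.minAreaRect(P)
    if w<h: a+=90; w,h=h,w
    return cx,cy,w,h,(a+90)%180-90
E
python3 - <<'E'
from h import *
im=cv2.imread("pics/top0.png")
for z in(.003,.015,.02):print(z,mpose("top",blob(im,(376,153)),None,z))
c=manip.get_calibration("top");M=cv2.Rodrigues(c["rvec"])[0];print("cam",-M.T@c["tvec"])
Rv=R.from_euler('z',np.pi/2)*R.from_euler('x',np.pi)
print(move([.50,-.26,.24],Rv))
E
```

```text
0.003 (0.5047967433929443, -0.2926904559135437, 0.11162438988685608, 0.06996529549360275, -0.40857696533203125)
0.015 (0.5018944144248962, -0.2891885042190552, 0.11022493243217468, 0.06908812373876572, -0.4085235595703125)
0.02 (0.5006849765777588, -0.2877293825149536, 0.10964184999465942, 0.0687226802110672, -0.4085235595703125)
cam [ 0.27328421 -0.01335854  0.96016836]
(array([-1.232 ,  0.3068,  0.0921]), array([ 0.2612,  0.0126, -0.084 ]))
```

Emit:
drive_tool(
  motion=[
    {"dx": -1.0, "dy": 0.24, "dz": 0.07, "wx": 0.26, "wy": 0.01, "wz": -0.08, "claw": 0.0},
    {"dx": -1.0, "dy": 0.24, "dz": 0.07, "wx": 0.26, "wy": 0.01, "wz": -0.08, "claw": 0.0},
    {"dx": -1.0, "dy": 0.24, "dz": 0.07, "wx": 0.26, "wy": 0.01, "wz": -0.08, "claw": 0.0},
    {"dx": -1.0, "dy": 0.24, "dz": 0.07, "wx": 0.26, "wy": 0.01, "wz": -0.08, "claw": 0.0},
    {"dx": -1.0, "dy": 0.24, "dz": 0.07, "wx": 0.26, "wy": 0.01, "wz": -0.08, "claw": 0.0},
    {"dx": -1.0, "dy": 0.24, "dz": 0.07, "wx": 0.26, "wy": 0.01, "wz": -0.08, "claw": 0.0},
    {"dx": -1.0, "dy": 0.24, "dz": 0.07, "wx": 0.26, "wy": 0.01, "wz": -0.08, "claw": 0.0},
    {"dx": -1.0, "dy": 0.24, "dz": 0.07, "wx": 0.26, "wy": 0.01, "wz": -0.08, "claw": 0.0},
    {"dx": -1.0, "dy": 0.24, "dz": 0.07, "wx": 0.26, "wy": 0.01, "wz": -0.08, "claw": 0.0},
    {"dx": -1.0, "dy": 0.24, "dz": 0.07, "wx": 0.26, "wy": 0.01, "wz": -0.08, "claw": 0.0},
    {"dx": -1.0, "dy": 0.24, "dz": 0.07, "wx": 0.26, "wy": 0.01, "wz": -0.08, "claw": 0.0},
    {"dx": -1.0, "dy": 0.24, "dz": 0.07, "wx": 0.26, "wy": 0.01, "wz": -0.08, "claw": 0.0},
    {"dx": -1.0, "dy": 0.24, "dz": 0.07, "wx": 0.26, "wy": 0.01, "wz": -0.08, "claw": 0.0},
    {"dx": -1.0, "dy": 0.24, "dz": 0.07, "wx": 0.26, "wy": 0.01, "wz": -0.08, "claw": 0.0},
  ],
)

```text
time_s: 9.12
tcp_pos: [0.4829, -0.1667, 0.2346]
tcp_rot: [-0.0, 0.711, 0.703, -0.004]
wrist_force: [-1.4, -0.1, -0.2]
finger_gap: 0.006
grasp_force: 0.0
```

```bash
python3 - <<'E'
from h import *
o=manip.get_obs();print(o["tcp_pos"],o["joint_positions"])
Rv=R.from_euler('z',np.pi/2)*R.from_euler('x',np.pi)
print(move([.50,-.26,.22],Rv))
c=manip.get_calibration("wrist");M=cv2.Rodrigues(c["rvec"])[0];print("cam",-M.T@c["tvec"],M[2])
E
```

```text
[ 0.48289996 -0.16674842  0.23461883] [ 0.30534299  0.2120525  -0.08487834  1.84618872  0.02758191  1.08900027
  0.19817102]
(array([-0.2324,  0.0456,  0.0375]), array([-0.0039,  0.0035, -0.0072]))
cam [ 0.48547318 -0.08600146  0.3965805 ] [-0.00967623 -0.29684538 -0.95487653]
```

Emit:
drive_tool(
  motion=[
    {"dx": -0.45, "dy": 0.02, "dz": 0.0, "wx": 0.0, "wy": 0.0, "wz": -0.007, "claw": 0.0},
    {"dx": -0.45, "dy": 0.02, "dz": 0.0, "wx": 0.0, "wy": 0.0, "wz": -0.007, "claw": 0.0},
    {"dx": -0.45, "dy": 0.02, "dz": 0.0, "wx": 0.0, "wy": 0.0, "wz": -0.007, "claw": 0.0},
    {"dx": -0.45, "dy": 0.02, "dz": 0.0, "wx": 0.0, "wy": 0.0, "wz": -0.007, "claw": 0.0},
    {"dx": -0.45, "dy": 0.02, "dz": 0.0, "wx": 0.0, "wy": 0.0, "wz": -0.007, "claw": 0.0},
    {"dx": -0.45, "dy": 0.02, "dz": 0.0, "wx": 0.0, "wy": 0.0, "wz": -0.007, "claw": 0.0},
    {"dx": -0.45, "dy": 0.02, "dz": 0.0, "wx": 0.0, "wy": 0.0, "wz": -0.007, "claw": 0.0},
    {"dx": -0.45, "dy": 0.02, "dz": 0.0, "wx": 0.0, "wy": 0.0, "wz": -0.007, "claw": 0.0},
  ],
)

```text
time_s: 9.78
tcp_pos: [0.491, -0.3426, 0.2368]
tcp_rot: [0.0, 0.705, 0.709, -0.003]
wrist_force: [-0.2, 0.2, 0.6]
finger_gap: 0.007
grasp_force: 0.0
```

```bash
python3 - <<'E'
from h import *
import pickle
c=manip.get_calibration("wrist");im=manip.camera("wrist")[...,::-1].copy();cv2.imwrite("pics/w3.png",im)
pickle.dump(c,open("w3.pkl","wb"))
u=proj("wrist",[.502,-.289,.02],c)[0];b=blob(im,u);print(u,b.min(0),b.max(0))
for z in(.003,.015,.02):print(mpose("wrist",b,c,z))
m=np.array([.502,-.289,.003]);L=[[.034,.016,.03],[.034,-.016,.03],[.056,0,.015],[-.056,0,.015],[0,.031,.015],[0,-.031,.015],[.004,0,.038]]
for q in proj("wrist",m+L,c): cv2.circle(im,tuple(map(int,q)),2,(0,255,0),-1)
cv2.imwrite("pics/w3a.png",im)
E
```

```text
[267.69465416 114.94009477] [221.  85.] [313. 140.]
(0.5017094612121582, -0.28813299536705017, 0.11168482899665833, 0.0645647794008255, 0.3850521147251129)
(0.5014098286628723, -0.28734496235847473, 0.10829975455999374, 0.06260789185762405, 0.3850848078727722)
(0.5012850761413574, -0.28701671957969666, 0.10688938945531845, 0.061792515218257904, 0.38471150398254395)
```

View pics/w3a.png

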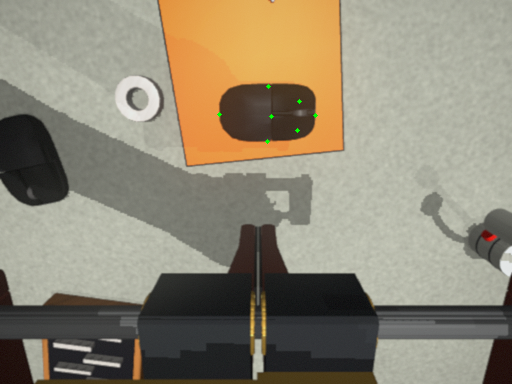

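The overlay fits the mouse outline: centre (267,115), wheel and buttons at the right-hand end (+x), yaw ≈ 0. The left button spot is therefore near (0.5355, -0.271, 0.033).

```bash
cat >>h.py <<'E'
t=np.radians(20)
Rm=R.from_matrix(np.array([[0,1,0],[np.cos(t),0,-np.sin(t)],[-np.sin(t),0,-np.cos(t)]]).T)
S=np.array([.5355,-.2705,.033])
E
python3 - <<'E'
from h import *
print(Rm.as_matrix().round(3),move(S+[0,0,.03],Rm))
E
```

```text
[[ 0.     0.94  -0.342]
 [ 1.     0.     0.   ]
 [ 0.    -0.342 -0.94 ]] (array([0.1814, 0.1134, 0.4344]), array([0.2202, 0.0033, 0.0036]))
```

Emit:
drive_tool(
  motion=[
    {"dx": 0.18, "dy": 0.115, "dz": 0.1, "wx": -0.0, "wy": 0.0, "wz": 0.0, "claw": 0.0},
    {"dx": 0.18, "dy": 0.115, "dz": 0.2, "wx": 0.22, "wy": 0.0, "wz": 0.0, "claw": 0.0},
    {"dx": 0.18, "dy": 0.115, "dz": 0.2, "wx": 0.22, "wy": 0.0, "wz": 0.0, "claw": 0.0},
    {"dx": 0.18, "dy": 0.115, "dz": 0.3, "wx": 0.22, "wy": 0.0, "wz": 0.0, "claw": 0.0},
    {"dx": 0.18, "dy": 0.115, "dz": 0.35, "wx": 0.22, "wy": 0.0, "wz": 0.0, "claw": 0.0},
    {"dx": 0.18, "dy": 0.115, "dz": 0.4, "wx": 0.22, "wy": 0.0, "wz": 0.0, "claw": 0.0},
    {"dx": 0.18, "dy": 0.115, "dz": 0.43, "wx": 0.22, "wy": 0.0, "wz": 0.0, "claw": 0.0},
    {"dx": 0.18, "dy": 0.115, "dz": 0.43, "wx": 0.22, "wy": 0.0, "wz": 0.0, "claw": 0.0},
    {"dx": 0.18, "dy": 0.115, "dz": 0.43, "wx": 0.22, "wy": 0.0, "wz": 0.0, "claw": 0.0},
    {"dx": 0.18, "dy": 0.115, "dz": 0.43, "wx": 0.22, "wy": 0.0, "wz": 0.0, "claw": 0.0},
  ],
)

```text
time_s: 10.67
tcp_pos: [0.5366, -0.2744, 0.0673]
tcp_rot: [-0.119, 0.696, 0.697, -0.124]
wrist_force: [1.2, -0.5, 1.1]
finger_gap: 0.009
grasp_force: 0.0
```

```bash
python3 - <<'E'
from h import *
o=manip.get_obs();print(o["tcp_pos"],o["wrist_force"])
c=manip.get_calibration("wrist");im=manip.camera("wrist")[...,::-1];cv2.imwrite("pics/w4.png",im)
for dz in(.01,.003,0,-.003):print(dz,move(S+[0,0,dz],Rm))
print(proj("wrist",[S,o["tcp_pos"],[.5015,-.288,.041],[.5575,-.288,.018]],c).round())
E
```

```text
[ 0.5365969  -0.27438143  0.06727437] [ 1.16218269 -0.48971459  1.14396409]
0.01 (array([0.0108, 0.0179, 0.0585]), array([0.0027, 0.0047, 0.0003]))
0.003 (array([0.0109, 0.0238, 0.0749]), array([0.0027, 0.0047, 0.0003]))
0 (array([0.0109, 0.0263, 0.082 ]), array([0.0027, 0.0047, 0.0003]))
-0.003 (array([0.011 , 0.0289, 0.089 ]), array([0.0027, 0.0047, 0.0003]))
[[273. 213.]
 [257. 241.]
 [222. 235.]
 [310. 234.]]
```

View pics/w4.png

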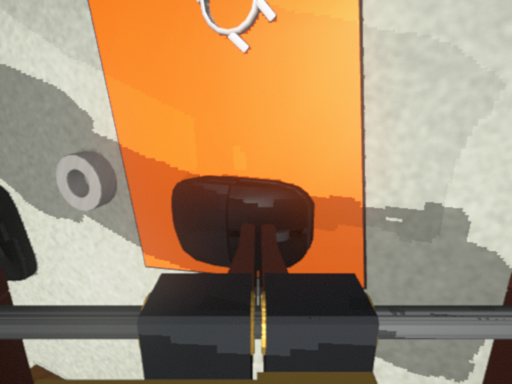

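The tip is over the front-left of the mouse. I'll shift 4 mm left and press straight down in small steps.

Emit:
drive_tool(
  motion=[
    {"dx": 0.011, "dy": 0.005, "dz": 0.02, "wx": 0.0, "wy": 0.005, "wz": 0.0, "claw": 0.0},
    {"dx": 0.011, "dy": 0.012, "dz": 0.04, "wx": 0.0, "wy": 0.005, "wz": 0.0, "claw": 0.0},
    {"dx": 0.011, "dy": 0.018, "dz": 0.058, "wx": 0.0, "wy": 0.005, "wz": 0.0, "claw": 0.0},
    {"dx": 0.011, "dy": 0.018, "dz": 0.058, "wx": 0.0, "wy": 0.005, "wz": 0.0, "claw": 0.0},
    {"dx": 0.011, "dy": 0.02, "dz": 0.066, "wx": 0.0, "wy": 0.005, "wz": 0.0, "claw": 0.0},
    {"dx": 0.011, "dy": 0.02, "dz": 0.066, "wx": 0.0, "wy": 0.005, "wz": 0.0, "claw": 0.0},
  ],
)

```text
time_s: 11.22
tcp_pos: [0.5338, -0.27, 0.0368]
tcp_rot: [-0.124, 0.696, 0.697, -0.122]
wrist_force: [-0.8, -0.3, -1.5]
finger_gap: 0.005
grasp_force: 0.0
```

```bash
python3 - <<'E'
from h import *
o=manip.get_obs();print(o["tcp_pos"],o["wrist_force"])
for dz in(0,-.003):print(dz,move(S+[0,0,dz],Rm))
E
```

```text
[ 0.53378611 -0.2699797   0.03683959] [-0.7585834  -0.28138932 -1.46469807]
0 (array([-0.0013,  0.0073,  0.0076]), array([-0.0001, -0.0011,  0.0007]))
-0.003 (array([-0.0013,  0.0099,  0.0146]), array([-0.0001, -0.0011,  0.0007]))
```

Emit:
drive_tool(
  motion=[
    {"dx": 0.0, "dy": 0.004, "dz": -0.001, "wx": 0.0, "wy": 0.0, "wz": 0.0, "claw": 0.0},
    {"dx": 0.0, "dy": 0.006, "dz": 0.004, "wx": 0.0, "wy": 0.0, "wz": 0.0, "claw": 0.0},
    {"dx": 0.0, "dy": 0.007, "dz": 0.007, "wx": 0.0, "wy": 0.0, "wz": 0.0, "claw": 0.0},
    {"dx": 0.0, "dy": 0.008, "dz": 0.01, "wx": 0.0, "wy": 0.0, "wz": 0.0, "claw": 0.0},
    {"dx": 0.0, "dy": 0.008, "dz": 0.01, "wx": 0.0, "wy": 0.0, "wz": 0.0, "claw": 0.0},
    {"dx": 0.0, "dy": 0.008, "dz": 0.01, "wx": 0.0, "wy": 0.0, "wz": 0.0, "claw": 0.0},
  ],
)

```text
time_s: 11.72
tcp_pos: [0.536, -0.27, 0.0329]
tcp_rot: [-0.123, 0.696, 0.697, -0.122]
wrist_force: [0.5, -0.0, 2.0]
finger_gap: 0.009
grasp_force: 1.0
```

Contact at about 2 N. I'll go another 2 mm straight down.

Emit:
drive_tool(
  motion=[
    {"dx": 0.0, "dy": 0.001, "dz": 0.0025, "wx": 0.0, "wy": 0.0, "wz": 0.0, "claw": 0.0},
    {"dx": 0.0, "dy": 0.0017, "dz": 0.005, "wx": 0.0, "wy": 0.0, "wz": 0.0, "claw": 0.0},
    {"dx": 0.0, "dy": 0.0017, "dz": 0.005, "wx": 0.0, "wy": 0.0, "wz": 0.0, "claw": 0.0},
    {"dx": 0.0, "dy": 0.0017, "dz": 0.005, "wx": 0.0, "wy": 0.0, "wz": 0.0, "claw": 0.0},
  ],
)

```text
time_s: 12.05
tcp_pos: [0.5359, -0.2701, 0.0309]
tcp_rot: [-0.123, 0.696, 0.697, -0.122]
wrist_force: [-0.4, 1.0, 4.6]
finger_gap: 0.006
grasp_force: 2.5
```

Emit:
drive_tool(
  motion=[
    {"dx": 0.0, "dy": 0.0006, "dz": 0.0017, "wx": 0.0, "wy": 0.0, "wz": 0.0, "claw": 0.0},
    {"dx": 0.0, "dy": 0.0006, "dz": 0.0017, "wx": 0.0, "wy": 0.0, "wz": 0.0, "claw": 0.0},
  ],
)

```text
time_s: 12.22
tcp_pos: [0.5358, -0.2701, 0.0303]
tcp_rot: [-0.123, 0.696, 0.697, -0.122]
wrist_force: [0.4, 1.6, 6.9]
finger_gap: 0.005
grasp_force: 3.0
```

Emit:
drive_tool(
  motion=[
    {"dx": 0.0, "dy": -0.002, "dz": -0.006, "wx": 0.0, "wy": 0.0, "wz": 0.0, "claw": 0.0},
    {"dx": 0.0, "dy": -0.007, "dz": -0.019, "wx": 0.0, "wy": 0.0, "wz": 0.0, "claw": 0.0},
    {"dx": 0.0, "dy": -0.035, "dz": -0.095, "wx": 0.0, "wy": 0.0, "wz": 0.0, "claw": 0.0},
    {"dx": 0.0, "dy": -0.14, "dz": -0.38, "wx": 0.0, "wy": 0.0, "wz": 0.0, "claw": 0.0},
    {"dx": 0.0, "dy": -0.14, "dz": -0.38, "wx": 0.0, "wy": 0.0, "wz": 0.0, "claw": 0.0},
    {"dx": -0.2, "dy": -0.14, "dz": -0.38, "wx": 0.0, "wy": 0.0, "wz": 0.0, "claw": 0.0},
    {"dx": -0.2, "dy": -0.14, "dz": -0.38, "wx": 0.0, "wy": 0.0, "wz": 0.0, "claw": 0.0},
    {"dx": -0.2, "dy": -0.14, "dz": -0.38, "wx": 0.0, "wy": 0.0, "wz": 0.0, "claw": 0.0},
    {"dx": -0.2, "dy": -0.14, "dz": -0.38, "wx": 0.0, "wy": 0.0, "wz": 0.0, "claw": 0.0},
  ],
)

```text
time_s: 12.97
tcp_pos: [0.534, -0.3542, 0.1931]
tcp_rot: [-0.122, 0.698, 0.695, -0.122]
wrist_force: [-0.3, 0.8, 0.0]
finger_gap: 0.004
grasp_force: 0.0
```

```bash
python3 - <<'E'
from h import *
o=manip.get_obs();print(o["tcp_pos"],o["wrist_force"])
c=manip.get_calibration("wrist");im=manip.camera("wrist")[...,::-1].copy();cv2.imwrite("pics/w5.png",im)
u=proj("wrist",[.5015,-.288,.02],c)[0];b=blob(im,u);print(u,b.min(0),b.max(0),mpose("wrist",b,c,.015))
E
```

```text
[ 0.5339983  -0.3541745   0.19305463] [-0.25872727  0.75230867  0.00861305]
[284.80628904 105.80708311] [283. 102.] [286. 106.] (0.4997750520706177, -0.2864055931568146, 0.00398996751755476, 0.0031991377472877502, -88.92104029655457)
```

View pics/w5.png

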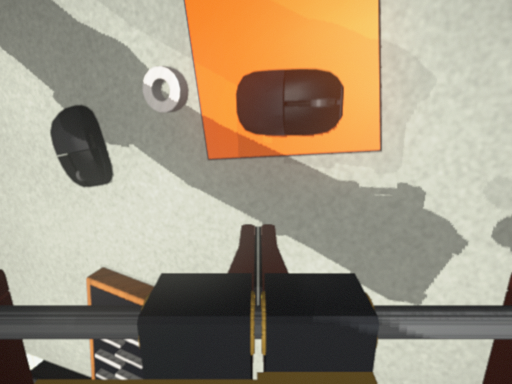

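The mouse looks undisturbed: outline 237–343 × 68–136. I'll check it numerically against the first top view, then hand in.

```bash
python3 - <<'E'
from h import *
a=cv2.imread("pics/scene0.png");b=manip.camera("scene")[...,::-1].copy()
for s in[(175,178)]:
    for im in(a,b):
        q=blob(im,s,60);print(q.min(0),q.max(0),q.mean(0))
im=cv2.imread("pics/w5.png");c=manip.get_calibration("wrist")
print(mpose("wrist",blob(im,(290,110),100),c,.015))
E
```

```text
[159. 166.] [188. 190.] [172.30952381 177.64285714]
[159. 166.] [188. 190.] [171.825 178.075]
(0.501703679561615, -0.28018081188201904, 0.10765837132930756, 0.06260063499212265, 2.3237648010253906)
```

```bash
python3 -c "
from rig import manip
print(manip.close_job())"
```

```text
the job is handed in; nothing more can be done
None
```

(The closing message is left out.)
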